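# Tip the toy cars into their lot box

### The job

Lift the blue tray of toy cars out of its carton by the bail, keeping it level, stand it on the green mat with all the cars still in it, and let go. Then take it by the yellow tab at its rear, tip all four cars off its open end into the cardboard lot box with the green band, and stand the empty tray back upright on the mat. Do not handle the cars with the gripper, and leave the tape roll, pail and clock where they are.

Things in the scene. Friction and masses are not known exactly. Their poses are not given: they have to be found in the camera images.
- tray: Blue sorting tray, 160 long (x) x 110 wide (y) mm, 260 g. Origin: centre of its underside. Floor 4 mm thick; side and rear walls 4 mm thick, 34 mm high; the front (+x) end is open, pieces slide out there. A dark wire bail arches over it at x = 0 from side to side, black grip block on top; a yellow tab stands at the rear. Starts in the carton, four toy cars in it.
- tray_bail (a point): Centre of the black grip block on the tray's bail, 115 mm above the tray's underside, at its middle. Block: 14 (tray x) x 60 (y) x 18 (z) mm.
- tray_tab: Yellow tipping tab at the tray's rear end, an upright plate 8 thick (tray x) x 50 wide (y) x 42 high mm. Origin: the plate's centre, at tray x = -76 mm, 55 mm above the tray's underside (the plate spans 34 to 76 mm, standing on the rear wall). Axes as the tray's.
- tray_spout (a point): Middle of the upper edge of the tray's open front end, at tray x = +80 mm, 4 mm above its underside. Axes as the tray's.
- carton: Open cardboard carton in which the tray stands at first; 188 (x) x 138 (y) x 78 high mm, walls and floor 5 mm, fixed. It leaves 9 mm round the tray and is higher than the tray's walls. Origin: centre of its underside.
- mat: Green mat, 170 (x) x 200 (y) x 3 mm thick, fixed flat on the table. Origin: centre of its underside.
- lot_box: Open cardboard lot box with a green band round it, 220 (x) x 200 (y) x 100 mm high, walls and floor 6 mm, empty, fixed. Origin: centre of its underside. It stands to one side of the mat, the carton to the other; which is which varies.
- tape_roll: Bystander: amber roll of parcel tape lying flat, 90 across, 48 mm high. Origin: centre of its underside.
- pail: Bystander: small orange open pail, 90 across, 85 mm high. Origin: centre of its underside.
- clock: Bystander: small round clock on a wooden foot, about 84 across, 92 mm high. Origin: centre of its underside.
- car_red: Chunky red plastic toy car, 46 (x) x 26 (y) x 27 high mm, 35 g, wheels fixed. Origin: centre of its underside. Starts on the tray's floor.
- car_yellow: Chunky yellow plastic toy car, 46 (x) x 26 (y) x 27 high mm, 35 g, wheels fixed. Origin: centre of its underside. Starts on the tray's floor.
- car_green: Chunky green plastic toy car, 46 (x) x 26 (y) x 27 high mm, 35 g, wheels fixed. Origin: centre of its underside. Starts on the tray's floor.
- car_white: Chunky white plastic toy car, 46 (x) x 26 (y) x 27 high mm, 35 g, wheels fixed. Origin: centre of its underside. Starts on the tray's floor.

How it is judged:
By the outcome, as a careful person would: the job done as asked, in the order asked, and still so for the second after the job is handed in, with the robot touching nothing.
It also fails if it takes over 70 s, if anything falls off the work surface, if the arm or the gripper's body presses on something with over 40 N, if the wrist force passes 120 N, or if a joint passes its speed limit or range.

### The arm

A 7-joint arm with a two-finger parallel gripper is mounted at the origin on the work surface. World frame = base frame: x ahead of the robot, y to its left, z up, the work surface at z = 0. Lengths are in mm, angles in rad, forces in N, time in s.
With the tool pointing down it reaches from about 375 to 925 mm from the base axis. Payload 3.1 kg.
Tool frame: the origin (TCP) lies at the very end of the fingers, on their centre line; the grasp point (between the pads) lies 19 mm behind it; z points along the fingers, y is the line along which they close (so a half turn about z gives the same grasp; the last joint's range is limited). The gripper opens to 85 mm and grips with 20 to 120 N. Pads are 22 mm wide; open, the fingers measure 114 mm over their backs; the gripper's body (76 mm by 85 mm) begins 54 mm behind the grasp point. The pads swing forward as they close: fully open they stand 13 mm farther back than shut.
Start: joints at [-0.098, 0.383, 0.044, 1.598, -0.018, 1.161, -0.05], TCP at [650.002, 0.022, 231.269] pointing down, gripper open.
Joint ranges: [-2.61, 2.61], [-0.41, 2.15], [-1.48, 1.57], [0, 2.5], [-1.57, 4.71], [0.05, 1.97], [-2.85, 2.85]. Speed limits (rad/s): [2.79, 2.79, 3.14, 3.14, 3.14, 3.14, 3.14].

### API

Orientations are given as a unit quaternion [x, y, z, w].
In Python, from rig import bot gives the robot as it stands.
- The arm moves only by the shell command python3 -m pendant 'ROWS'. ROWS is JSON, a list of rows, each an object of numbers: "dx", "dy", "dz": the shift along the world's x, y, z in units of 3 cm (1.0 is 3 cm); "wx", "wy", "wz": the turn, a rotation vector about the world's x, y, z in units of 0.08 rad (1.0 is 0.08 rad); "hand": the opening, from -1 (shut) to 1 (fully open). In form: [{"dx": .., "dy": .., "dz": .., "wx": .., "wy": .., "wz": .., "hand": ..}, ...]. A call has 1 to 12 rows; each row shifts and turns the commanded pose from where the row before left it; what a row does not reach is not made up. A row lasts 1/12 s, in which the tool goes at most 41.7 mm and 7.16 degrees, less where a joint would pass 70% of its speed; a pose out of reach is approached as far as the arm can. A call with a number of a shift or a turn outside -1 to 1 is refused whole. A call with a gripper value outside its range is refused whole. The fingers move at their own pace and stop on an object; the grip force is fixed at half the most. Time passes only in rows, so rows that do not move let the fingers close. It gives the time, the measured TCP pose, the force, the opening and the grip force at its end, in the units of the state.
- bot.get_obs(): the state, without advancing time (a new reading comes with each control period).
- bot.read_camera(name): name is "scene" or "side" or "wrist"; returns a dict with "frame" (400x640x3 uint8, red, green, blue), "K" (3x3 intrinsics, pixels), "extrinsics" (4x4, takes a point from world to camera coordinates); the wrist camera has in their place "T_tool_cam" (4x4, takes a point from camera to tool coordinates, whose origin is the TCP and whose axes are the flange's). Camera axes: x right, y up, looking along -z (the intrinsics and any distortion apply to the point x, -y, -z); pixel columns grow to the right and rows downward; lengths in mm; the calibration is good to about 2 mm. A picture is of the moment at which its call begins: read the wrist's pose just before it. There is no depth.
- bot.job_done(): hands the job in; it is judged then, once.
The state is a dict: "clock": time; "joint_positions": joint angles; "joint_velocities": joint speeds; "joint_efforts": joint torques, N m; "tool_pos": TCP position; "ee_rot": TCP orientation; "contact_force": force on the tool from outside, world axes, zero at the start; "moment": the same for the moment, N m; "width": finger opening in mm; "grasp_force": force on a finger pad.
Only numpy, scipy, OpenCV 4.12 (cv2) and the standard library are available. Lean on these libraries where they do the work, as an engineer would, in place of code of your own. Each camera call takes 0.05 s, during which the arm holds its last target. There are 200 camera calls.

## Working session

There is one attempt and no reset: what is moved stays moved. The work goes in short steps, Python scripts to look and compute and a shell command to move; the robot and the scene stay as the last step left them, time stands still between calls to the robot, and variables do not carry over. Pictures are saved under pics/ and viewed, at most 10 in all, crops included, and the job is handed in when it is done.

```bash
ls; mkdir -p pics; python3 - <<'E'
from rig import bot
import cv2,numpy as np
o=bot.get_obs();print(o)
for n in("scene","side"):
    c=bot.read_camera(n);cv2.imwrite(f"pics/{n}0.png",c["frame"][:,:,::-1]);np.savez(f"{n}0.npz",f=c["frame"],K=c["K"],E=c["extrinsics"]);print(c["K"],c["extrinsics"],[k for k in c])
E
```

```text
pics
{'clock': 0.0, 'joint_positions': array([-0.09779005,  0.38381637,  0.04383084,  1.59955797, -0.01790584,
        1.16120097, -0.04988298]), 'joint_velocities': array([ 0.00032192, -0.00115868,  0.00012706, -0.00045078,  0.00014508,
       -0.0022907 , -0.00130244]), 'joint_efforts': array([-8.41360106e-04, -4.33466363e+01,  1.02427706e+00, -2.49513745e+01,
        1.06121189e-02,  1.12996699e-02, -5.17373280e-06]), 'tool_pos': array([ 6.49067269e+02, -7.87635342e-03,  2.29906564e+02]), 'ee_rot': array([ 0.7070752 ,  0.70713718, -0.00096118, -0.00086805]), 'contact_force': array([-0.67763127,  0.14095418,  0.46424976]), 'moment': array([-0.05207647, -0.00645513, -0.03643649]), 'grasp_force': 0.0, 'width': 85.24916856354014}
[[465.45294232   0.         318.85330518]
 [  0.         465.45294232 195.36151047]
 [  0.           0.           1.        ]] [[-3.78934209e-01  9.25308914e-01 -1.45697949e-02  2.30166472e+02]
 [-7.66962700e-01 -3.05199977e-01  5.64465403e-01  3.86557718e+02]
 [ 5.17858168e-01  2.25069741e-01  8.25328134e-01 -1.47162186e+03]
 [ 0.00000000e+00  0.00000000e+00  0.00000000e+00  1.00000000e+00]] ['frame', 'K', 'extrinsics']
[[478.96894942   0.         316.4054659 ]
 [  0.         478.96894942 204.6136509 ]
 [  0.           0.           1.        ]] [[-9.25133417e-01 -3.79136075e-01 -1.95958481e-02  5.30609059e+02]
 [ 2.63831351e-01 -6.79177578e-01  6.84916663e-01 -2.13465184e+02]
 [-2.72985676e-01  6.28469294e-01  7.28357857e-01 -9.93162400e+02]
 [ 0.00000000e+00  0.00000000e+00  0.00000000e+00  1.00000000e+00]] ['frame', 'K', 'extrinsics']
```

View pics/scene0.png

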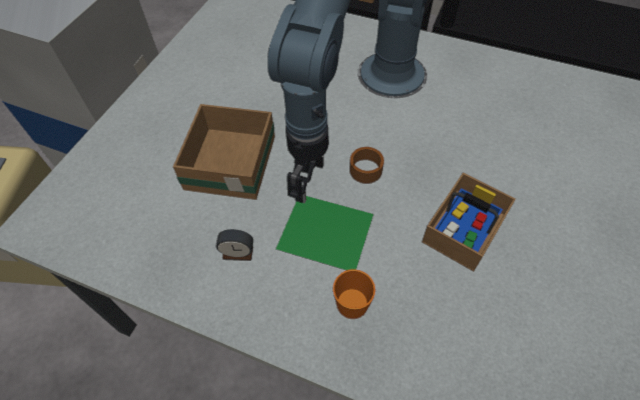

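View pics/side0.png

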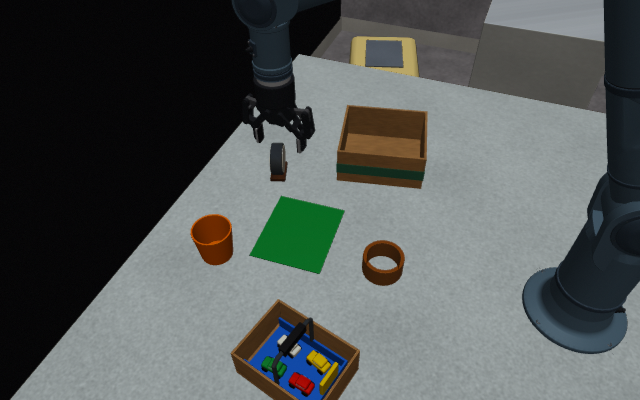

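The scene view shows the lot box at upper left (corners about (203,106), (274,113), (258,197), (177,184)). The mat is around (325,232), and the carton at right has its rim at (464,174), (514,204), (474,269) and (423,240), with the tab at (485,193). In the side view the carton is at the bottom (rim (279,302), (359,352), (233,353)) and the bail block is at about (293,340).

```bash
cat > h.py <<'E'
import numpy as np,cv2
def load(n):
    d=np.load(n+".npz");return d["f"],d["K"],d["E"]
def ray(K,E,u,v):
    d=np.array([(u-K[0,2])/K[0,0],-(v-K[1,2])/K[1,1],-1.]);R=E[:3,:3]
    return -R.T@E[:3,3],R.T@d
def plane(K,E,uv,z):
    o,d=ray(K,E,*uv);return (o+d*(z-o[2])/d[2])
def tri(rays):
    A=np.zeros((3,3));b=np.zeros(3)
    for o,d in rays:
        d=d/np.linalg.norm(d);P=np.eye(3)-np.outer(d,d);A+=P;b+=P@o
    p=np.linalg.solve(A,b)
    return p,[np.linalg.norm(np.cross(p-o,d/np.linalg.norm(d))) for o,d in rays]
def mask(f,lo,hi):
    return cv2.inRange(cv2.cvtColor(f,cv2.COLOR_RGB2HSV),lo,hi)
def blobs(m,amin=15):
    n,l,s,c=cv2.connectedComponentsWithStats(m)
    return [(s[i],c[i],l==i) for i in range(1,n) if s[i][4]>=amin]
E
python3 - <<'E'
from h import *
np.set_printoptions(precision=1,suppress=True)
R={}
for n in("scene0","side0"):
    f,K,E=load(n)
    print(n)
    m=mask(f,(50,120,50),(75,255,255))
    b=max(blobs(m),key=lambda b:b[0][4]);q=cv2.boxPoints(cv2.minAreaRect(np.argwhere(b[2])[:,::-1].astype(np.float32)))
    c=max(cv2.findContours(m,0,2)[0],key=cv2.contourArea);p=cv2.approxPolyDP(c,8,True)[:,0]
    print("mat",*[plane(K,E,x,3)[:2] for x in p], b[1],plane(K,E,b[1],3))
    for nm,lo,hi in(("yel",(22,150,100),(32,255,255)),("black",(0,0,0),(180,255,45))):
        for s,c,mm in blobs(mask(f,lo,hi)):
            if (n=="scene0" and c[0]>420 and 170<c[1]<270) or (n=="side0" and 230<c[0]<360 and c[1]>300):
                print(nm,s,c); print(cv2.boxPoints(cv2.minAreaRect(np.argwhere(mm)[:,::-1].astype(np.float32))).tolist())
fs,Ks,Es=load("scene0")
print("carton rim",*[plane(Ks,Es,x,78)[:2] for x in((464,174),(514,204),(474,269),(423,240))])
print("lot rim",*[plane(Ks,Es,x,100)[:2] for x in((203,106),(274,113),(258,197),(177,184))])
fd,Kd,Ed=load("side0")
print("carton side",*[plane(Kd,Ed,x,78)[:2] for x in((279,302),(359,352),(233,353))])
print("lot side",*[plane(Kd,Ed,x,100)[:2] for x in((347,107),(428,111),(426,157),(337,150))])
a=cv2.resize(fs[165:275,415:525],None,fx=4,fy=4,interpolation=2);b=cv2.resize(fd[295:400,230:365],(396*135//105,440),interpolation=2)
h=np.hstack([a[:,:390],b[:,:410]])
cv2.imwrite("pics/crop.png",h[:,:,::-1])
E
```

```text
scene0
mat [561.3 -82.4] [700.  -71.1] [680.6 119. ] [523.5 110.5] [325.8 232.7] [617.   22.4   3. ]
yel [475 185  21  11  72] [485.3 190.1]
[[474.8000793457031, 186.40000915527344], [476.2001037597656, 183.6000213623047], [495.8000793457031, 193.40000915527344], [494.4000549316406, 196.1999969482422]]
yel [452 203  16  15 129] [459.8 209.8]
[[451.5132751464844, 212.69911193847656], [461.6725769042969, 201.08848571777344], [468.1858215332031, 206.78761291503906], [458.0265197753906, 218.3982391357422]]
black [463 193  27  19 233] [476.4 202. ]
[[461.8373718261719, 199.17991638183594], [465.9619445800781, 191.4463653564453], [490.8235168457031, 204.7058868408203], [486.6989440917969, 212.43943786621094]]
black [447 194   8  17  37] [450.2 201.8]
[[445.8608093261719, 209.56185913085938], [452.1236877441406, 193.27835083007812], [454.3350524902344, 194.12887573242188], [448.0721740722656, 210.41238403320312]]
black [488 217   9  16  30] [492.1 224.5]
[[487.2358703613281, 231.57550048828125], [495.4905700683594, 216.71701049804688], [496.9339904785156, 217.51889038085938], [488.679290771
[... 1099 characters left out ...]
781, 374.5000305175781]]
black [289 383   6   6  17] [291.2 385.6]
[[288.0000305175781, 384.0000305175781], [289.5000305175781, 382.5000305175781], [294.0000305175781, 387.0000305175781], [292.5000305175781, 388.5000305175781]]
black [302 391   6   6  17] [304.2 393.6]
[[301.0000305175781, 392.00006103515625], [302.5000305175781, 390.50006103515625], [307.0000305175781, 395.00006103515625], [305.5000305175781, 396.50006103515625]]
carton rim [376.2 292.9] [420.5 420.7] [621.7 368.2] [593.3 248. ]
lot rim [ 425.8 -412.1] [ 379.  -221.4] [ 638.2 -139.8] [ 676.4 -337.3]
carton side [546.1 253.7] [369.4 294.1] [577.6 379.1]
lot side [ 629.9 -365.4] [ 418.  -425.8] [ 378.8 -238. ] [ 591.5 -184.8]
```

View pics/crop.png

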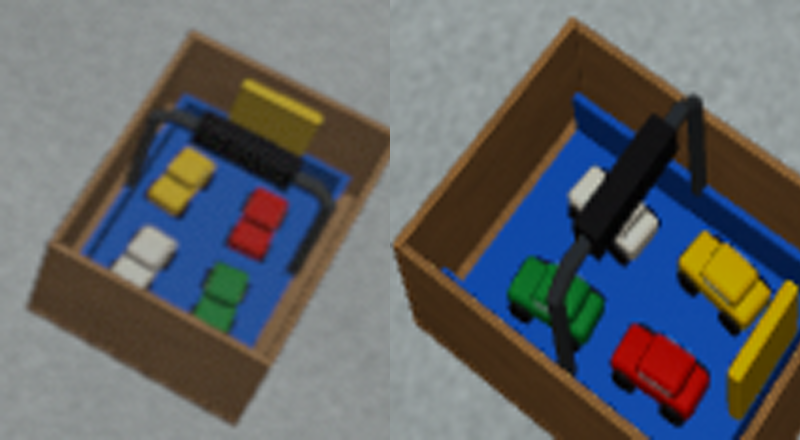

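The crop shows the bail block centred near scene (476.5,202.3) and side (287,339). The tab is at the near-base end, so the tray's open end points to about +x. All four cars are on the tray floor.

```bash
python3 - <<'E'
from h import *
np.set_printoptions(precision=1,suppress=True)
_,Ks,Es=load("scene0");_,Kd,Ed=load("side0")
T=lambda a,b:tri([ray(Ks,Es,*a),ray(Kd,Ed,*b)])
print("bail",T((476.5,202.3),(287,339.3)))
print("tab",T((484.8,193),(328.4,373.8)))
print("tabtop a",T((475,186),(338,364))) 
for n,ps,pd,z in(("clock",(237,257),(278,178),0),("tape",(367,172),(383,270),20),("pail",(353,300),(213,250),30)):
    print(n,plane(Ks,Es,ps,z),plane(Kd,Ed,pd,z))
# block ends (scene) on plane z=120ish
a=plane(Ks,Es,(465,195),120);b=plane(Ks,Es,(488,207),120);print("block ends",a,b,np.degrees(np.arctan2(*(b-a)[[1,0]]))-90)
a=plane(Kd,Ed,(295.5,323.5),120);b=plane(Kd,Ed,(278,353),120);print("block ends side",a,b,np.degrees(np.arctan2(*(b-a)[[1,0]]))-90)
E
```

```text
bail (array([484.9, 336.2, 123.5]), [np.float64(3.587554613101457), np.float64(3.587554613101286)])
tab (array([407.4, 350.5,  71.1]), [np.float64(1.9532597080417713), np.float64(1.9532597080418272)])
tabtop a (array([397.3, 326. ,  71.6]), [np.float64(0.012980994129983136), np.float64(0.012980994130023352)])
clock [ 756.3 -150.7    0. ] [ 738.4 -132.     0. ]
tape [415.1  58.7  20. ] [389.1  66.6  20. ]
pail [766.1 146.1  30. ] [758.4 160.9  30. ]
block ends [469.7 305.4 120. ] [483. 360. 120.] -13.714371943116177
block ends side [486. 305. 120.] [490.9 366.6 120. ] -4.578036644412833
```

```bash
python3 -m pendant '[{"dx":-0.4,"dy":-0.5,"dz":0.4,"wz":-1},{"dx":-0.4,"dy":-0.8,"dz":0.4,"wz":-1},{"dx":-0.4,"dy":-0.8,"dz":0.4,"wz":-1},{"dx":-0.4,"dy":-0.8,"dz":0.4,"wz":-1},{"dx":-0.4,"dy":-0.8,"dz":0.4,"wz":-1},{"dx":-0.4,"dy":-0.8,"dz":0.4,"wz":-1},{"dx":-0.4,"dy":-0.8,"dz":0.4,"wz":-1},{"dx":-0.4,"dy":-0.8,"dz":0.4,"wz":-1},{"dx":-0.4,"dy":-0.8,"wz":-1},{"dx":-0.4,"dy":-0.8,"wz":-1},{"wz":-1},{"wz":-1}]' && python3 -m pendant '[{"wz":-1},{"wz":-1},{"wz":-1},{"wz":-1},{"wz":-1},{"wz":-1},{"wz":-1},{"wz":-0.6},{}]' && python3 -m pendant '[{"wx":1},{"wx":1},{"wx":1},{"wx":1},{"wx":1},{"wx":1},{"wx":1},{"wx":1},{"wx":1},{"wx":1},{"wx":1},{"wx":1}]'; python3 -c "
from rig import bot
from scipy.spatial.transform import Rotation as R
o=bot.get_obs();print(o['joint_positions'],R.from_quat(o['ee_rot']).as_matrix().round(2))"
```

```text
[-0.09781746  0.38374842  0.04386073  1.59942261 -0.01788672  1.16117444
 -0.04988321] [[-0.  1. -0.]
 [ 1.  0. -0.]
 [-0. -0. -1.]]invalid input at $[0]: expected keys dx, dy, dz, wx, wy, wz, hand
```

```bash
python3 -m pendant '[{"dx":-0.4,"dy":-0.5,"dz":0.4,"wx":0,"wy":0,"wz":-1,"hand":1},{"dx":-0.4,"dy":-0.8,"dz":0.4,"wx":0,"wy":0,"wz":-1,"hand":1},{"dx":-0.4,"dy":-0.8,"dz":0.4,"wx":0,"wy":0,"wz":-1,"hand":1},{"dx":-0.4,"dy":-0.8,"dz":0.4,"wx":0,"wy":0,"wz":-1,"hand":1},{"dx":-0.4,"dy":-0.8,"dz":0.4,"wx":0,"wy":0,"wz":-1,"hand":1},{"dx":-0.4,"dy":-0.8,"dz":0.4,"wx":0,"wy":0,"wz":-1,"hand":1},{"dx":-0.4,"dy":-0.8,"dz":0.4,"wx":0,"wy":0,"wz":-1,"hand":1},{"dx":-0.4,"dy":-0.8,"dz":0.4,"wx":0,"wy":0,"wz":-1,"hand":1},{"dx":-0.4,"dy":-0.8,"dz":0,"wx":0,"wy":0,"wz":-1,"hand":1},{"dx":-0.4,"dy":-0.8,"dz":0,"wx":0,"wy":0,"wz":-1,"hand":1},{"dx":0,"dy":0,"dz":0,"wx":0,"wy":0,"wz":-1,"hand":1},{"dx":0,"dy":0,"dz":0,"wx":0,"wy":0,"wz":-1,"hand":1}]' && python3 -m pendant '[{"dx":0,"dy":0,"dz":0,"wx":0,"wy":0,"wz":-1,"hand":1},{"dx":0,"dy":0,"dz":0,"wx":0,"wy":0,"wz":-1,"hand":1},{"dx":0,"dy":0,"dz":0,"wx":0,"wy":0,"wz":-1,"hand":1},{"dx":0,"dy":0,"dz":0,"wx":0,"wy":0,"wz":-1,"hand":1},{"dx":0,"dy":0,"dz":0,"wx":0,"wy":0,"wz":-1,"hand":1},{"dx":0,"dy":0,"dz":0,"wx":0,"wy":0,"wz":-1,"hand":1},{"dx":0,"dy":0,"dz":0,"wx":0,"wy":0,"wz":-1,"hand":1},{"dx":0,"dy":0,"dz":0,"wx":0,"wy":0,"wz":-0.6,"hand":1}]' && python3 -m pendant '[{"dx":0,"dy":0,"dz":0,"wx":1,"wy":0,"wz":0,"hand":1},{"dx":0,"dy":0,"dz":0,"wx":1,"wy":0,"wz":0,"hand":1},{"dx":0,"dy":0,"dz":0,"wx":1,"wy":0,"wz":0,"hand":1},{"dx":0,"dy":0,"dz":0,"wx":1,"wy":0,"wz":0,"hand":1},{"dx":0,"dy":0,"dz":0,"wx":1,"wy":0,"wz":0,"hand":1},{"dx":0,"dy":0,"dz":0,"wx":1,"wy":0,"wz":0,"hand":1},{"dx":0,"dy":0,"dz":0,"wx":1,"wy":0,"wz":0,"hand":1},{"dx":0,"dy":0,"dz":0,"wx":1,"wy":0,"wz":0,"hand":1},{"dx":0,"dy":0,"dz":0,"wx":1,"wy":0,"wz":0,"hand":1},{"dx":0,"dy":0,"dz":0,"wx":1,"wy":0,"wz":0,"hand":1},{"dx":0,"dy":0,"dz":0,"wx":1,"wy":0,"wz":0,"hand":1},{"dx":0,"dy":0,"dz":0,"wx":1,"wy":0,"wz":0,"hand":1}]'; python3 -c "
from rig import bot
from scipy.spatial.transform import Rotation as R
o=bot.get_obs();print(o['joint_positions'],R.from_quat(o['ee_rot']).as_matrix().round(2))"
```

```text
clock: 1.1
tool_pos: [528.0, -234.1, 327.0]
ee_rot: [0.955, 0.296, -0.001, 0.0]
contact_force: [0.5, 0.3, -0.2]
width: 85.8
grasp_force: 0.0
clock: 1.77
tool_pos: [529.5, -230.8, 326.5]
ee_rot: [1.0, -0.0, -0.001, -0.0]
contact_force: [-0.2, 1.0, -0.2]
width: 85.4
grasp_force: 0.0
clock: 2.77
tool_pos: [529.8, -231.4, 326.8]
ee_rot: [0.886, 0.001, 0.001, -0.463]
contact_force: [0.6, 0.2, 0.3]
width: 85.7
grasp_force: 0.0
[ 0.48534816  0.57616429  0.30816627  1.43733665 -0.81456471  1.89606823
 -0.71755971] [[ 1.    0.    0.  ]
 [ 0.   -0.57  0.82]
 [ 0.   -0.82 -0.57]]
```

```bash
python3 -m pendant '[{"dx":0,"dy":0,"dz":0,"wx":1,"wy":0,"wz":0,"hand":1},{"dx":0,"dy":0,"dz":0,"wx":1,"wy":0,"wz":0,"hand":1},{"dx":0,"dy":0,"dz":0,"wx":1,"wy":0,"wz":0,"hand":1}]';  python3 -c "
from rig import bot
from scipy.spatial.transform import Rotation as R
o=bot.get_obs();print(o['joint_positions'],R.from_quat(o['ee_rot']).as_matrix().round(2))"
```

```text
clock: 3.02
tool_pos: [530.1, -230.7, 325.9]
ee_rot: [0.825, 0.0, -0.0, -0.566]
contact_force: [0.9, 1.2, -1.3]
width: 85.4
grasp_force: 0.0
[ 0.72418981  0.67169564  0.01250238  1.39862537 -0.8496052   1.96016207
 -0.77702488] [[ 1.    0.   -0.  ]
 [ 0.   -0.36  0.93]
 [-0.   -0.93 -0.36]]
```

```bash
python3 -m pendant '[{"dx":0,"dy":0.5,"dz":0,"wx":-1,"wy":0,"wz":0,"hand":1},{"dx":0,"dy":0.8,"dz":0,"wx":-1,"wy":0,"wz":0,"hand":1},{"dx":0,"dy":0.8,"dz":0,"wx":-1,"wy":0,"wz":0,"hand":1},{"dx":0,"dy":0.8,"dz":0,"wx":-1,"wy":0,"wz":0,"hand":1},{"dx":0,"dy":0.8,"dz":0,"wx":-1,"wy":0,"wz":0,"hand":1},{"dx":0,"dy":0.8,"dz":0,"wx":-1,"wy":0,"wz":0,"hand":1},{"dx":0,"dy":0.8,"dz":0,"wx":-1,"wy":0,"wz":0,"hand":1},{"dx":0,"dy":0.8,"dz":0,"wx":-1,"wy":0,"wz":0,"hand":1},{"dx":0,"dy":0.8,"dz":0,"wx":-1,"wy":0,"wz":0,"hand":1},{"dx":0,"dy":0.8,"dz":0,"wx":-1,"wy":0,"wz":0,"hand":1},{"dx":0,"dy":0.8,"dz":0,"wx":-1,"wy":0,"wz":0,"hand":1},{"dx":0,"dy":0.8,"dz":0,"wx":-1,"wy":0,"wz":0,"hand":1}]' && python3 -m pendant '[{"dx":0,"dy":0.8,"dz":0,"wx":-1,"wy":0,"wz":0,"hand":1},{"dx":0,"dy":0.8,"dz":0,"wx":-1,"wy":0,"wz":0,"hand":1},{"dx":0,"dy":0.8,"dz":0,"wx":-1,"wy":0,"wz":0,"hand":1},{"dx":0,"dy":0.8,"dz":0,"wx":0,"wy":0,"wz":1,"hand":1},{"dx":-0.3,"dy":0.8,"dz":0,"wx":0,"wy":0,"wz":1,"hand":1},{"dx":-0.3,"dy":0.8,"dz":0,"wx":0,"wy":0,"wz":1,"hand":1},{"dx":-0.3,"dy":0.8,"dz":0,"wx":0,"wy":0,"wz":1,"hand":1},{"dx":-0.3,"dy":0.8,"dz":0,"wx":0,"wy":0,"wz":1,"hand":1},{"dx":-0.3,"dy":0.8,"dz":0,"wx":0,"wy":0,"wz":1,"hand":1},{"dx":0,"dy":0.8,"dz":0,"wx":0,"wy":0,"wz":1,"hand":1},{"dx":0,"dy":0.8,"dz":0,"wx":0,"wy":0,"wz":1,"hand":1},{"dx":0,"dy":0.8,"dz":0,"wx":0,"wy":0,"wz":1,"hand":1}]' && python3 -m pendant '[{"dx":0,"dy":0,"dz":0,"wx":0,"wy":0,"wz":1,"hand":1},{"dx":0,"dy":0,"dz":0,"wx":0,"wy":0,"wz":1,"hand":1},{"dx":0,"dy":0,"dz":0,"wx":0,"wy":0,"wz":1,"hand":1},{"dx":0,"dy":0,"dz":0,"wx":0,"wy":0,"wz":1,"hand":1},{"dx":0,"dy":0,"dz":0,"wx":0,"wy":0,"wz":1,"hand":1},{"dx":0,"dy":0,"dz":0,"wx":0,"wy":0,"wz":1,"hand":1},{"dx":0,"dy":0,"dz":0,"wx":0,"wy":0,"wz":1,"hand":1},{"dx":0,"dy":0,"dz":0,"wx":0,"wy":0,"wz":0.8,"hand":1},{"dx":0,"dy":0,"dz":0,"wx":0,"wy":0,"wz":0,"hand":1}]'
cat >> h.py <<'E'
from scipy.spatial.transform import Rotation as R_
def snap(name,cam):
    from rig import bot
    o=bot.get_obs();c=bot.read_camera(cam)
    if cam=="wrist":
        T=np.eye(4);T[:3,:3]=R_.from_quat(o["ee_rot"]).as_matrix();T[:3,3]=o["tool_pos"]
        E=np.linalg.inv(T@c["T_tool_cam"])
    else:E=c["extrinsics"]
    np.savez(name+".npz",f=c["frame"],K=c["K"],E=E);cv2.imwrite(f"pics/{name}.png",c["frame"][:,:,::-1])
    return c["frame"],c["K"],E,o
E
python3 -c "
from h import *
f,K,E,o=snap('w1','wrist');print(o['tool_pos'],o['joint_positions'],np.linalg.inv(E).round(2),K)"
```

```text
clock: 4.02
tool_pos: [529.7, 48.8, 327.6]
ee_rot: [0.993, 0.001, 0.001, -0.118]
contact_force: [0.2, -0.2, -0.4]
width: 85.4
grasp_force: 0.0
clock: 5.02
tool_pos: [484.4, 336.8, 326.7]
ee_rot: [0.935, 0.356, -0.0, 0.0]
contact_force: [-0.0, 0.1, 0.7]
width: 85.1
grasp_force: 0.0
clock: 5.77
tool_pos: [484.7, 335.6, 326.5]
ee_rot: [0.781, 0.624, -0.001, -0.0]
contact_force: [0.2, -0.8, -0.9]
width: 85.8
grasp_force: 0.0
[484.7027974  335.63942195 326.50734824] [-0.23188441  0.24527544 -0.5255207   1.60809516  0.12568735  1.32357021
 -0.99843193] [[ 9.8000e-01  2.1000e-01  6.0000e-02  5.0096e+02]
 [-2.2000e-01  9.3000e-01  2.8000e-01  4.0736e+02]
 [ 0.0000e+00 -2.9000e-01  9.6000e-01  4.6907e+02]
 [ 0.0000e+00  0.0000e+00  0.0000e+00  1.0000e+00]] [[289.21927801   0.         321.63219473]
 [  0.         289.21927801 196.21371291]
 [  0.           0.           1.        ]]
```

View pics/w1.png

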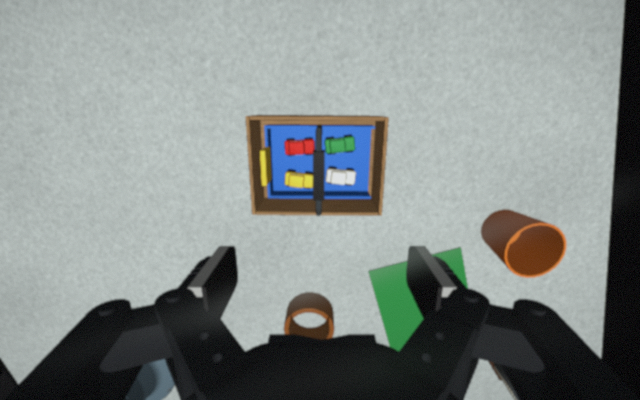

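The wrist view shows the carton nearly square to the hand, with its rim at (247,116)–(388,117). The block is at about (319,175) and the tab at (264,167).

```bash
python3 - <<'E'
from h import *
np.set_printoptions(precision=1,suppress=True)
f,K,E=load("w1")
m=mask(f,(0,0,0),(180,255,60));m[:, :300]=0;m[:,340:]=0;m[:120]=0;m[225:]=0
sub=f[120:220,300:340].max(2)
for v in range(124,218,6): 
    r=np.where(m[v]>0)[0]; print(v,r.min() if len(r) else None,r.max() if len(r) else None,end='; ')
print()
for p,z in(((319,152),124),((319,175),124),((319,199),124),((264,167),76)):print(p,plane(K,E,p,z))
p=[plane(K,E,x,78)[:2] for x in((247,116),(388,117),(383,214),(253,213))]
print(*p,np.mean(p,0));d=p[1]-p[0];print(np.degrees(np.arctan2(d[1],d[0])));d=p[2]-p[3];print(np.degrees(np.arctan2(d[1],d[0])))
_,Ks,Es=load("scene0");_,Kd,Ed=load("side0")
print(tri([ray(Ks,Es,476.5,202.3),ray(Kd,Ed,287,339.3),ray(K,E,319,175)]))
E
```

```text
124 None None; 130 None None; 136 None None; 142 None None; 148 None None; 154 314 322; 160 315 322; 166 315 322; 172 314 322; 178 315 322; 184 315 322; 190 315 322; 196 314 322; 202 None None; 208 None None; 214 None None; 
(319, 152) [487.  359.8 124. ]
(319, 175) [480.7 332.5 124. ]
(319, 199) [473.9 302.6 124. ]
(264, 167) [406.5 349.8  76. ]
[404.1 419.9] [583.1 378.1] [555.1 246.3] [373.  289.1] [478.8 333.3]
-13.154805564692431
-13.232625999225915
(array([483.4, 335. , 123.3]), [np.float64(1.8841123958195176), np.float64(5.404046129190748), np.float64(3.6504627944938366)])
```

```bash
python3 -m pendant '[{"dx":-0.12,"dy":-0.1,"dz":-0.5,"wx":0,"wy":0,"wz":-0.1,"hand":1},{"dx":0,"dy":0,"dz":-0.8,"wx":0,"wy":0,"wz":0,"hand":1},{"dx":0,"dy":0,"dz":-0.8,"wx":0,"wy":0,"wz":0,"hand":1},{"dx":0,"dy":0,"dz":-0.8,"wx":0,"wy":0,"wz":0,"hand":1},{"dx":0,"dy":0,"dz":-0.8,"wx":0,"wy":0,"wz":0,"hand":1},{"dx":0,"dy":0,"dz":-0.8,"wx":0,"wy":0,"wz":0,"hand":1},{"dx":0,"dy":0,"dz":0,"wx":0,"wy":0,"wz":0,"hand":1}]'
python3 -c "
from h import *
f,K,E,o=snap('w2','wrist');print(o['tool_pos'])
for n in ('scene','side'):snap(n+'2',n)
a=cv2.imread('pics/w2.png')[60:320,160:480];b=cv2.imread('pics/side2.png')[200:400,180:380]
cv2.imwrite('pics/c2.png',np.hstack([cv2.resize(a,(480,390)),cv2.resize(b,(320,390))[:,:320]]))"
```

```text
clock: 6.4
tool_pos: [478.0, 329.9, 186.4]
ee_rot: [0.785, 0.62, -0.006, -0.0]
contact_force: [-0.5, -0.9, -0.8]
width: 85.2
grasp_force: 0.0
[478.01187768 329.91856253 186.36851051]
```

View pics/c2.png

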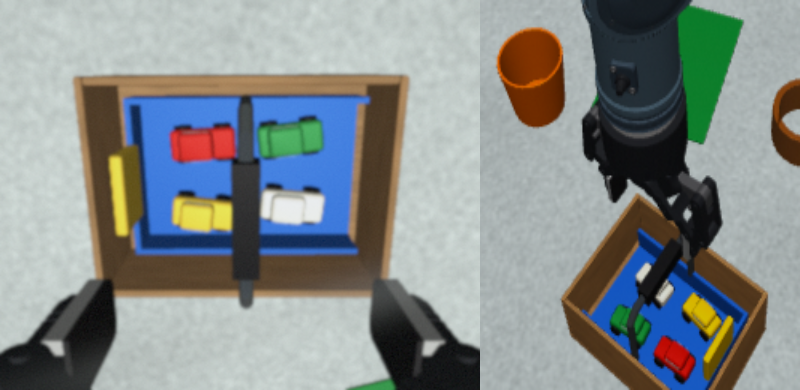

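The block sits centred between the fingers in x (246 against a finger midline of 243), and it spans rows 158–278 of the crop.

```bash
python3 - <<'E'
from h import *
f,K,E=load("w2")
for p in((324,165.5),(324,205.5),(324,245)):print(plane(K,E,p,129).round(1))
E
```

```text
[487.4 363.8 129. ]
[480.6 335.  129. ]
[473.3 304.  129. ]
```

```bash
python3 -m pendant '[{"dx":0.08,"dy":0.12,"dz":-0.5,"wx":0,"wy":0,"wz":0,"hand":1},{"dx":0,"dy":0,"dz":-0.6,"wx":0,"wy":0,"wz":0,"hand":1},{"dx":0,"dy":0,"dz":-0.6,"wx":0,"wy":0,"wz":0,"hand":1},{"dx":0,"dy":0,"dz":-0.6,"wx":0,"wy":0,"wz":0,"hand":1},{"dx":0,"dy":0,"dz":-0.5,"wx":0,"wy":0,"wz":0,"hand":1},{"dx":0,"dy":0,"dz":0,"wx":0,"wy":0,"wz":0,"hand":0},{"dx":0,"dy":0,"dz":0,"wx":0,"wy":0,"wz":0,"hand":-0.3},{"dx":0,"dy":0,"dz":0,"wx":0,"wy":0,"wz":0,"hand":-0.5},{"dx":0,"dy":0,"dz":0,"wx":0,"wy":0,"wz":0,"hand":-1},{"dx":0,"dy":0,"dz":0,"wx":0,"wy":0,"wz":0,"hand":-1},{"dx":0,"dy":0,"dz":0,"wx":0,"wy":0,"wz":0,"hand":-1},{"dx":0,"dy":0,"dz":0,"wx":0,"wy":0,"wz":0,"hand":-1}]'
```

```text
clock: 7.55
tool_pos: [484.0, 337.7, 109.6]
ee_rot: [0.784, 0.621, 0.001, -0.0]
contact_force: [-0.8, -0.4, 4.6]
width: 12.8
grasp_force: 60.9
```

```bash
python3 -m pendant '[{"dx":0,"dy":0,"dz":0,"wx":0,"wy":0,"wz":0,"hand":-1},{"dx":0,"dy":0,"dz":0,"wx":0,"wy":0,"wz":0,"hand":-1}]'; python3 -c "
from h import *
f,K,E,o=snap('w3','wrist');print(o['tool_pos'],o['joint_positions'],o['moment'])
for n in ('scene','side'):snap(n+'3',n)
a=cv2.imread('pics/w3.png')[60:320,160:480];b=cv2.imread('pics/side3.png')[240:400,220:380]
cv2.imwrite('pics/c3.png',np.hstack([cv2.resize(a,(400,325)),cv2.resize(b,(400,400))[:325]]))"
```

```text
clock: 7.72
tool_pos: [484.0, 337.6, 109.6]
ee_rot: [0.784, 0.621, 0.001, -0.0]
contact_force: [-2.8, -0.3, 5.7]
width: 12.4
grasp_force: 61.1
[484.02568177 337.64107945 109.63524492] [-0.28478928  0.45388982 -0.48055818  1.82441824  0.25664594  0.9231374
 -1.11121713] [ 0.04246286  0.46505709 -0.00766222]
```

View pics/c3.png

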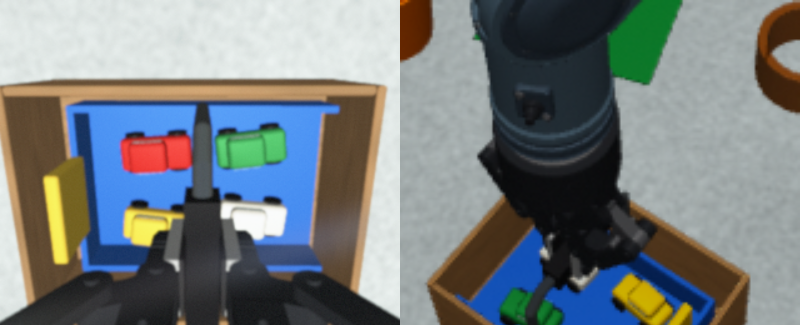

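The block is held at its top: the TCP is at z 109.6 and should be near 102, because the last reading was taken in motion. I'll open a little, lower 8 mm and regrip.

```bash
python3 -m pendant '[{"dx":0,"dy":0,"dz":0,"wx":0,"wy":0,"wz":0,"hand":-0.3},{"dx":0,"dy":0,"dz":0,"wx":0,"wy":0,"wz":0,"hand":-0.3},{"dx":0,"dy":0,"dz":0,"wx":0,"wy":0,"wz":0,"hand":-0.3},{"dx":-0.06,"dy":-0.1,"dz":-0.14,"wx":0,"wy":0,"wz":0,"hand":-0.3},{"dx":0,"dy":0,"dz":-0.13,"wx":0,"wy":0,"wz":0,"hand":-0.3},{"dx":0,"dy":0,"dz":0,"wx":0,"wy":0,"wz":0,"hand":-0.3},{"dx":0,"dy":0,"dz":0,"wx":0,"wy":0,"wz":0,"hand":-0.3}]' && python3 -m pendant '[{"dx":0,"dy":0,"dz":0,"wx":0,"wy":0,"wz":0,"hand":-0.5},{"dx":0,"dy":0,"dz":0,"wx":0,"wy":0,"wz":0,"hand":-1},{"dx":0,"dy":0,"dz":0,"wx":0,"wy":0,"wz":0,"hand":-1},{"dx":0,"dy":0,"dz":0,"wx":0,"wy":0,"wz":0,"hand":-1},{"dx":0,"dy":0,"dz":0,"wx":0,"wy":0,"wz":0,"hand":-1},{"dx":0,"dy":0,"dz":0,"wx":0,"wy":0,"wz":0,"hand":-1}]'
```

```text
clock: 8.45
tool_pos: [481.6, 333.0, 99.4]
ee_rot: [0.784, 0.62, -0.001, -0.0]
contact_force: [-0.5, -0.1, 1.1]
width: 29.6
grasp_force: 0.0
clock: 8.95
tool_pos: [482.3, 333.6, 100.2]
ee_rot: [0.784, 0.62, 0.0, 0.0]
contact_force: [0.7, 0.3, -1.6]
width: 13.1
grasp_force: 61.5
```

```bash
python3 -m pendant '[{"dx":0,"dy":0,"dz":0.1,"wx":0,"wy":0,"wz":0,"hand":-1},{"dx":0,"dy":0,"dz":0.2,"wx":0,"wy":0,"wz":0,"hand":-1},{"dx":0,"dy":0,"dz":0.4,"wx":0,"wy":0,"wz":0,"hand":-1},{"dx":0,"dy":0,"dz":0.5,"wx":0,"wy":0,"wz":0,"hand":-1},{"dx":0,"dy":0,"dz":0.5,"wx":0,"wy":0,"wz":0,"hand":-1},{"dx":0,"dy":0,"dz":0.5,"wx":0,"wy":0,"wz":0,"hand":-1},{"dx":0,"dy":0,"dz":0.5,"wx":0,"wy":0,"wz":0,"hand":-1},{"dx":0,"dy":0,"dz":0.5,"wx":0,"wy":0,"wz":0,"hand":-1},{"dx":0,"dy":0,"dz":0.4,"wx":0,"wy":0,"wz":0,"hand":-1},{"dx":0,"dy":0,"dz":0.3,"wx":0,"wy":0,"wz":0,"hand":-1},{"dx":0,"dy":0,"dz":0.2,"wx":0,"wy":0,"wz":0,"hand":-1},{"dx":0,"dy":0,"dz":0,"wx":0,"wy":0,"wz":0,"hand":-1}]'; python3 -c "
from h import *
for n in ('wrist','side','scene'):f,K,E,o=snap(n+'4',n)
print(o['moment'])
a=cv2.imread('pics/wrist4.png')[60:320,160:480];b=cv2.imread('pics/side4.png')[200:400,180:380]
cv2.imwrite('pics/c4.png',np.hstack([cv2.resize(a,(400,325)),cv2.resize(b,(400,400))[:325]]))"
```

```text
clock: 9.95
tool_pos: [482.6, 334.3, 224.9]
ee_rot: [0.784, 0.621, 0.001, 0.0]
contact_force: [0.5, 1.1, -3.7]
width: 13.0
grasp_force: 61.1
[-0.00820835  0.01307707  0.03528804]
```

View pics/c4.png

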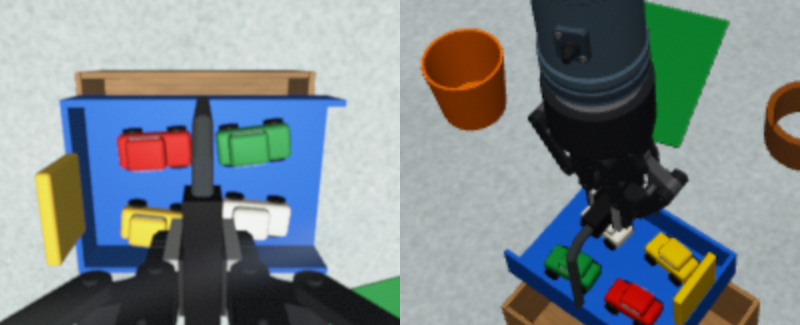

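The tray hangs level above the carton with all four cars in it. Carrying it to the mat with a turn of -75°.

```bash
python3 -m pendant '[{"dx":0.05,"dy":-0.15,"dz":0,"wx":0,"wy":0,"wz":-0.3,"hand":-1},{"dx":0.15,"dy":-0.3,"dz":0,"wx":0,"wy":0,"wz":-0.6,"hand":-1},{"dx":0.2,"dy":-0.45,"dz":0,"wx":0,"wy":0,"wz":-0.7,"hand":-1},{"dx":0.2,"dy":-0.45,"dz":0,"wx":0,"wy":0,"wz":-0.7,"hand":-1},{"dx":0.2,"dy":-0.45,"dz":0,"wx":0,"wy":0,"wz":-0.7,"hand":-1},{"dx":0.2,"dy":-0.45,"dz":0,"wx":0,"wy":0,"wz":-0.7,"hand":-1},{"dx":0.2,"dy":-0.45,"dz":0,"wx":0,"wy":0,"wz":-0.7,"hand":-1},{"dx":0.2,"dy":-0.45,"dz":0,"wx":0,"wy":0,"wz":-0.7,"hand":-1},{"dx":0.2,"dy":-0.45,"dz":0,"wx":0,"wy":0,"wz":-0.7,"hand":-1},{"dx":0.2,"dy":-0.45,"dz":0,"wx":0,"wy":0,"wz":-0.7,"hand":-1},{"dx":0.2,"dy":-0.45,"dz":0,"wx":0,"wy":0,"wz":-0.7,"hand":-1},{"dx":0.2,"dy":-0.45,"dz":0,"wx":0,"wy":0,"wz":-0.7,"hand":-1}]' && python3 -m pendant '[{"dx":0.2,"dy":-0.45,"dz":0,"wx":0,"wy":0,"wz":-0.7,"hand":-1},{"dx":0.2,"dy":-0.45,"dz":0,"wx":0,"wy":0,"wz":-0.7,"hand":-1},{"dx":0.2,"dy":-0.45,"dz":0,"wx":0,"wy":0,"wz":-0.7,"hand":-1},{"dx":0.2,"dy":-0.45,"dz":0,"wx":0,"wy":0,"wz":-0.7,"hand":-1},{"dx":0.2,"dy":-0.45,"dz":0,"wx":0,"wy":0,"wz":-0.7,"hand":-1},{"dx":0.2,"dy":-0.45,"dz":0,"wx":0,"wy":0,"wz":-0.7,"hand":-1},{"dx":0.2,"dy":-0.45,"dz":0,"wx":0,"wy":0,"wz":-0.7,"hand":-1},{"dx":0.2,"dy":-0.45,"dz":0,"wx":0,"wy":0,"wz":-0.7,"hand":-1},{"dx":0.2,"dy":-0.45,"dz":0,"wx":0,"wy":0,"wz":-0.7,"hand":-1},{"dx":0.2,"dy":-0.45,"dz":0,"wx":0,"wy":0,"wz":-0.7,"hand":-1},{"dx":0.15,"dy":-0.45,"dz":0,"wx":0,"wy":0,"wz":-0.7,"hand":-1},{"dx":0,"dy":-0.3,"dz":0,"wx":0,"wy":0,"wz":-0.7,"hand":-1}]' && python3 -m pendant '[{"dx":0,"dy":-0.2,"dz":-0.1,"wx":0,"wy":0,"wz":-0.3,"hand":-1},{"dx":0,"dy":0,"dz":-0.3,"wx":0,"wy":0,"wz":0,"hand":-1},{"dx":0,"dy":0,"dz":-0.4,"wx":0,"wy":0,"wz":0,"hand":-1},{"dx":0,"dy":0,"dz":-0.4,"wx":0,"wy":0,"wz":0,"hand":-1},{"dx":0,"dy":0,"dz":-0.4,"wx":0,"wy":0,"wz":0,"hand":-1},{"dx":0,"dy":0,"dz":-0.4,"wx":0,"wy":0,"wz":0,"hand":-1},{"dx":0,"dy":0,"dz":-0.4,"wx":0,"wy":0,"wz":0,"hand":-1},{"dx":0,"dy":0,"dz":-0.3,"wx":0,"wy":0,"wz":0,"hand":-1},{"dx":0,"dy":0,"dz":-0.2,"wx":0,"wy":0,"wz":0,"hand":-1},{"dx":0,"dy":0,"dz":0,"wx":0,"wy":0,"wz":0,"hand":-1},{"dx":0,"dy":0,"dz":0,"wx":0,"wy":0,"wz":0,"hand":-1},{"dx":0,"dy":0,"dz":0,"wx":0,"wy":0,"wz":0,"hand":-1}]'; python3 -c "
from h import *
for n in ('side','scene'):f,K,E,o=snap(n+'5',n)
a=cv2.imread('pics/side5.png')[140:320,200:400];b=cv2.imread('pics/scene5.png')[140:300,230:430]
cv2.imwrite('pics/c5.png',np.hstack([cv2.resize(a,(400,360)),cv2.resize(b,(400,320),)[:320]] if 0 else [cv2.resize(a,(400,360)),cv2.copyMakeBorder(cv2.resize(b,(400,320)),0,40,0,0,0)]))"
```

```text
clock: 11.1
tool_pos: [547.7, 183.7, 222.0]
ee_rot: [0.939, 0.344, -0.001, 0.0]
contact_force: [-0.4, 0.1, -4.9]
width: 12.9
grasp_force: 61.1
clock: 12.1
tool_pos: [612.8, 24.8, 221.9]
ee_rot: [1.0, 0.014, -0.001, 0.001]
contact_force: [0.1, -0.7, -4.0]
width: 13.3
grasp_force: 61.1
clock: 13.1
tool_pos: [613.3, 21.6, 136.9]
ee_rot: [1.0, 0.005, 0.001, -0.0]
contact_force: [-1.0, -0.3, -4.6]
width: 12.8
grasp_force: 61.1
```

View pics/c5.png

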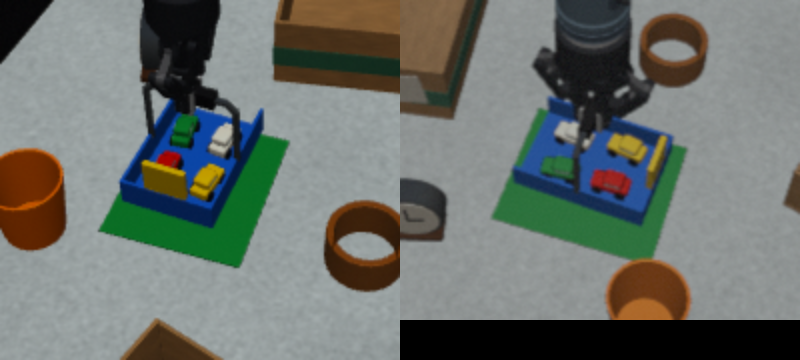

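Over the mat, all four cars are in, and the tray is about 39 mm above it. Lowering, then releasing.

```bash
python3 -m pendant '[{"dx":0,"dy":0,"dz":-0.2,"wx":0,"wy":0,"wz":0,"hand":-1},{"dx":0,"dy":0,"dz":-0.3,"wx":0,"wy":0,"wz":0,"hand":-1},{"dx":0,"dy":0,"dz":-0.3,"wx":0,"wy":0,"wz":0,"hand":-1},{"dx":0,"dy":0,"dz":-0.2,"wx":0,"wy":0,"wz":0,"hand":-1},{"dx":0,"dy":0,"dz":-0.1,"wx":0,"wy":0,"wz":0,"hand":-1},{"dx":0,"dy":0,"dz":-0.06,"wx":0,"wy":0,"wz":0,"hand":-1},{"dx":0,"dy":0,"dz":-0.06,"wx":0,"wy":0,"wz":0,"hand":-1},{"dx":0,"dy":0,"dz":-0.06,"wx":0,"wy":0,"wz":0,"hand":-1},{"dx":0,"dy":0,"dz":0,"wx":0,"wy":0,"wz":0,"hand":-1},{"dx":0,"dy":0,"dz":0,"wx":0,"wy":0,"wz":0,"hand":-1}]'
```

```text
clock: 14.03
tool_pos: [612.9, 21.6, 98.2]
ee_rot: [1.0, 0.005, 0.0, -0.0]
contact_force: [-0.0, -0.3, -3.6]
width: 13.2
grasp_force: 61.3
```

```bash
python3 -m pendant '[{"dx":0,"dy":0,"dz":-0.04,"wx":0,"wy":0,"wz":0,"hand":-1},{"dx":0,"dy":0,"dz":-0.03,"wx":0,"wy":0,"wz":0,"hand":-1},{"dx":0,"dy":0,"dz":0,"wx":0,"wy":0,"wz":0,"hand":-1},{"dx":0,"dy":0,"dz":0,"wx":0,"wy":0,"wz":0,"hand":-0.4},{"dx":0,"dy":0,"dz":0,"wx":0,"wy":0,"wz":0,"hand":0},{"dx":0,"dy":0,"dz":0,"wx":0,"wy":0,"wz":0,"hand":0.2},{"dx":0,"dy":0,"dz":0,"wx":0,"wy":0,"wz":0,"hand":0.2},{"dx":0,"dy":0,"dz":0,"wx":0,"wy":0,"wz":0,"hand":0.2}]' && python3 -m pendant '[{"dx":0,"dy":0,"dz":0.3,"wx":0,"wy":0,"wz":0,"hand":0.2},{"dx":0,"dy":0,"dz":0.6,"wx":0,"wy":0,"wz":0,"hand":0.2},{"dx":0,"dy":0,"dz":0.8,"wx":0,"wy":0,"wz":0,"hand":0.2},{"dx":0,"dy":0,"dz":0.8,"wx":0,"wy":0,"wz":0,"hand":0.2},{"dx":0,"dy":0,"dz":0.8,"wx":0,"wy":0,"wz":0,"hand":0.2},{"dx":0,"dy":0.5,"dz":0.5,"wx":0,"wy":0,"wz":0,"hand":0.2},{"dx":0,"dy":0.8,"dz":0,"wx":0,"wy":0,"wz":0,"hand":0.2},{"dx":0,"dy":0.8,"dz":0,"wx":0,"wy":0,"wz":0,"hand":0.2},{"dx":0,"dy":0.4,"dz":0,"wx":0,"wy":0,"wz":0,"hand":0.2},{"dx":0,"dy":0,"dz":0,"wx":0,"wy":0,"wz":0,"hand":0.2},{"dx":0,"dy":0,"dz":0,"wx":0,"wy":0,"wz":0,"hand":0.2},{"dx":0,"dy":0,"dz":0,"wx":0,"wy":0,"wz":0,"hand":0.2}]'; python3 - <<'E'
from h import *
np.set_printoptions(precision=1,suppress=True)
D={}
for n in ('wrist','side','scene'):
    f,K,E,o=snap(n+'6',n);print(o['tool_pos'])
    for s,c,mm in blobs(mask(f,(22,150,80),(32,255,255)),40): print(n,s,c,plane(K,E,c,60))
cv2.imwrite('pics/c6.png',np.hstack([cv2.resize(cv2.imread('pics/wrist6.png'),(480,300)),cv2.resize(cv2.imread('pics/side6.png')[150:290,220:360],(300,300))]))
E
```

```text
clock: 14.7
tool_pos: [612.8, 21.7, 95.8]
ee_rot: [1.0, 0.005, 0.0, -0.0]
contact_force: [-0.9, -0.3, -0.3]
width: 51.3
grasp_force: 0.0
clock: 15.7
tool_pos: [612.5, 94.3, 209.2]
ee_rot: [1.0, 0.004, -0.0, 0.001]
contact_force: [-0.5, -0.1, -0.4]
width: 51.1
grasp_force: 0.0
[612.5  94.3 209.2]
wrist [315 160   6  52 308] [317.5 185.8] [609.3  98.   60. ]
wrist [338 189  37  21 601] [355.6 200.2] [594.   57.6  60. ]
[612.6  93.8 209.2]
side [273 232  21  19 268] [283.2 240.6] [610.2  99.9  60. ]
side [296 233  17  18 167] [303.5 241. ] [568.2  84.7  60. ]
[612.6  93.8 209.2]
scene [334 216  18  13 143] [343.  221.3] [603.7  60.9  60. ]
scene [353 217   9  25  82] [357.  228.1] [608.8  97.6  60. ]
```

View pics/c6.png

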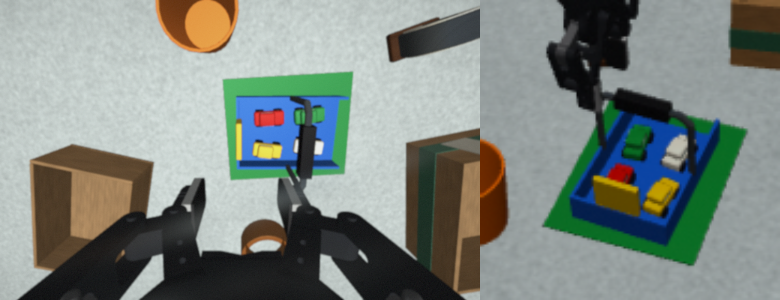

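The tray stands on the mat, released, with four cars in it. The tab is at about (611,98), so I'm descending on it.

```bash
python3 -m pendant '[{"dx":0,"dy":0.12,"dz":-0.4,"wx":0,"wy":0,"wz":0,"hand":0.2},{"dx":0,"dy":0,"dz":-0.8,"wx":0,"wy":0,"wz":0,"hand":0.2},{"dx":0,"dy":0,"dz":-0.8,"wx":0,"wy":0,"wz":0,"hand":0.2},{"dx":0,"dy":0,"dz":-0.8,"wx":0,"wy":0,"wz":0,"hand":0.2},{"dx":0,"dy":0,"dz":-0.8,"wx":0,"wy":0,"wz":0,"hand":0.2},{"dx":0,"dy":0,"dz":-0.6,"wx":0,"wy":0,"wz":0,"hand":0.2},{"dx":0,"dy":0,"dz":-0.5,"wx":0,"wy":0,"wz":0,"hand":0.2},{"dx":0,"dy":0,"dz":-0.4,"wx":0,"wy":0,"wz":0,"hand":0.2},{"dx":0,"dy":0,"dz":-0.3,"wx":0,"wy":0,"wz":0,"hand":0.2},{"dx":0,"dy":0,"dz":0,"wx":0,"wy":0,"wz":0,"hand":0.2},{"dx":0,"dy":0,"dz":0,"wx":0,"wy":0,"wz":0,"hand":0.2},{"dx":0,"dy":0,"dz":0,"wx":0,"wy":0,"wz":0,"hand":0.2}]'
```

```text
clock: 16.85
tool_pos: [613.5, 100.4, 48.6]
ee_rot: [1.0, 0.005, 0.001, -0.0]
contact_force: [0.6, -0.0, 0.3]
width: 51.3
grasp_force: 0.0
```

```bash
python3 -m pendant '[{"dx":0,"dy":-0.08,"dz":-0.12,"wx":0,"wy":0,"wz":0,"hand":0.2},{"dx":0,"dy":0,"dz":-0.11,"wx":0,"wy":0,"wz":0,"hand":0.2},{"dx":0,"dy":0,"dz":0,"wx":0,"wy":0,"wz":0,"hand":0.2},{"dx":0,"dy":0,"dz":0,"wx":0,"wy":0,"wz":0,"hand":-0.2},{"dx":0,"dy":0,"dz":0,"wx":0,"wy":0,"wz":0,"hand":-0.5},{"dx":0,"dy":0,"dz":0,"wx":0,"wy":0,"wz":0,"hand":-0.6},{"dx":0,"dy":0,"dz":0,"wx":0,"wy":0,"wz":0,"hand":-0.7},{"dx":0,"dy":0,"dz":0,"wx":0,"wy":0,"wz":0,"hand":-1},{"dx":0,"dy":0,"dz":0,"wx":0,"wy":0,"wz":0,"hand":-1},{"dx":0,"dy":0,"dz":0,"wx":0,"wy":0,"wz":0,"hand":-1},{"dx":0,"dy":0,"dz":0,"wx":0,"wy":0,"wz":0,"hand":-1},{"dx":0,"dy":0,"dz":0,"wx":0,"wy":0,"wz":0,"hand":-1}]'
```

```text
clock: 17.85
tool_pos: [612.7, 97.7, 41.0]
ee_rot: [1.0, 0.005, 0.0, 0.0]
contact_force: [0.4, -0.4, 2.1]
width: 6.9
grasp_force: 59.0
```

```bash
python3 -m pendant '[{"dx":0,"dy":0,"dz":0.1,"wx":-0.2,"wy":0,"wz":0,"hand":-1},{"dx":0,"dy":0,"dz":0.15,"wx":-0.3,"wy":0,"wz":0,"hand":-1},{"dx":0,"dy":0,"dz":0.2,"wx":-0.3,"wy":0,"wz":0,"hand":-1},{"dx":0,"dy":0,"dz":0.3,"wx":-0.2,"wy":0,"wz":0,"hand":-1},{"dx":0,"dy":0,"dz":0.3,"wx":0,"wy":0,"wz":0,"hand":-1},{"dx":0,"dy":0,"dz":0.2,"wx":0,"wy":0,"wz":0,"hand":-1},{"dx":0,"dy":0,"dz":0.1,"wx":0,"wy":0,"wz":0,"hand":-1},{"dx":0,"dy":0,"dz":0,"wx":0,"wy":0,"wz":0,"hand":-1},{"dx":0,"dy":0,"dz":0,"wx":0,"wy":0,"wz":0,"hand":-1}]'; python3 -c "
from h import *
for n in ('side','scene'):f,K,E,o=snap(n+'7',n)
print(o['moment'],o['grasp_force'])
a=cv2.imread('pics/side7.png')[130:290,210:370];b=cv2.imread('pics/scene7.png')[150:290,250:390]
cv2.imwrite('pics/c7.png',np.hstack([cv2.resize(a,(400,400)),cv2.resize(b,(400,400))]))"
```

```text
clock: 18.6
tool_pos: [612.7, 97.2, 81.6]
ee_rot: [0.999, 0.005, 0.0, 0.04]
contact_force: [-0.1, -0.7, -4.1]
width: 7.1
grasp_force: 58.6
[ 0.43304382  0.01495628 -0.03725673] 58.60407829284668
```

View pics/c7.png

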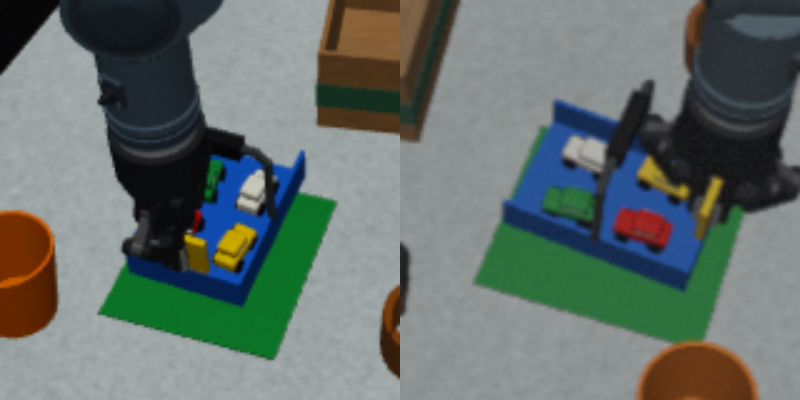

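Held firmly, slightly front-up, and the cars are in place. Lifting, then carrying to the lot box with the spout going over its near wall.

```bash
python3 -m pendant '[{"dx":0,"dy":0,"dz":0.1,"wx":0,"wy":0,"wz":0,"hand":-1},{"dx":0,"dy":0,"dz":0.3,"wx":0,"wy":0,"wz":0,"hand":-1},{"dx":0,"dy":0,"dz":0.4,"wx":0,"wy":0,"wz":0,"hand":-1},{"dx":0,"dy":0,"dz":0.4,"wx":0,"wy":0,"wz":0,"hand":-1},{"dx":0,"dy":0,"dz":0.4,"wx":0,"wy":0,"wz":0,"hand":-1},{"dx":0,"dy":0,"dz":0.4,"wx":0,"wy":0,"wz":0,"hand":-1},{"dx":0,"dy":0,"dz":0.4,"wx":0,"wy":0,"wz":0,"hand":-1},{"dx":0,"dy":0,"dz":0.4,"wx":0,"wy":0,"wz":0,"hand":-1},{"dx":0,"dy":0,"dz":0.3,"wx":0,"wy":0,"wz":0,"hand":-1},{"dx":0,"dy":0,"dz":0.2,"wx":0,"wy":0,"wz":0,"hand":-1},{"dx":0,"dy":0,"dz":0.1,"wx":0,"wy":0,"wz":0,"hand":-1},{"dx":-0.05,"dy":-0.1,"dz":0,"wx":0,"wy":0,"wz":0,"hand":-1}]' && python3 -m pendant '[{"dx":-0.1,"dy":-0.2,"dz":0,"wx":0,"wy":0,"wz":0,"hand":-1},{"dx":-0.2,"dy":-0.3,"dz":0,"wx":0,"wy":0,"wz":0,"hand":-1},{"dx":-0.2,"dy":-0.4,"dz":0,"wx":0,"wy":0,"wz":0,"hand":-1},{"dx":-0.2,"dy":-0.4,"dz":0,"wx":0,"wy":0,"wz":0,"hand":-1},{"dx":-0.2,"dy":-0.4,"dz":0,"wx":0,"wy":0,"wz":0,"hand":-1},{"dx":-0.2,"dy":-0.4,"dz":0,"wx":0,"wy":0,"wz":0,"hand":-1},{"dx":-0.2,"dy":-0.4,"dz":0,"wx":0,"wy":0,"wz":0,"hand":-1},{"dx":-0.2,"dy":-0.4,"dz":0,"wx":0,"wy":0,"wz":0,"hand":-1},{"dx":-0.2,"dy":-0.4,"dz":0,"wx":0,"wy":0,"wz":0,"hand":-1},{"dx":-0.2,"dy":-0.4,"dz":0,"wx":0,"wy":0,"wz":0,"hand":-1},{"dx":-0.2,"dy":-0.4,"dz":0,"wx":0,"wy":0,"wz":0,"hand":-1},{"dx":-0.2,"dy":-0.4,"dz":0,"wx":0,"wy":0,"wz":0,"hand":-1}]' && python3 -m pendant '[{"dx":-0.2,"dy":-0.4,"dz":0,"wx":0,"wy":0,"wz":0,"hand":-1},{"dx":-0.2,"dy":-0.4,"dz":0,"wx":0,"wy":0,"wz":0,"hand":-1},{"dx":-0.2,"dy":-0.4,"dz":0,"wx":0,"wy":0,"wz":0,"hand":-1},{"dx":-0.2,"dy":-0.4,"dz":0,"wx":0,"wy":0,"wz":0,"hand":-1},{"dx":-0.2,"dy":-0.3,"dz":0,"wx":0,"wy":0,"wz":0,"hand":-1},{"dx":-0.1,"dy":-0.2,"dz":0,"wx":0,"wy":0,"wz":0,"hand":-1},{"dx":-0.1,"dy":-0.1,"dz":0,"wx":0,"wy":0,"wz":0,"hand":-1},{"dx":0,"dy":0,"dz":0,"wx":0,"wy":0,"wz":0,"hand":-1},{"dx":0,"dy":0,"dz":0,"wx":0,"wy":0,"wz":0,"hand":-1}]'; python3 - <<'E'
from h import *
np.set_printoptions(precision=1,suppress=True)
for n in ('side','scene'):
    f,K,E,o=snap(n+'8',n)
    for nm,lo,hi in(("blue",(105,150,60),(125,255,255)),("yel",(22,150,80),(32,255,255)),("red",(175,180,80),(180,255,255)),("red0",(0,180,80),(5,255,255)),("white",(0,0,200),(180,60,255))):
        for s,c,mm in blobs(mask(f,lo,hi),40):
            if 150<c[0]<420 and 90<c[1]<250: print(n,nm,s,c.astype(int))
E
```

```text
clock: 19.7
tool_pos: [611.6, 96.0, 184.2]
ee_rot: [0.999, 0.006, 0.001, 0.039]
contact_force: [0.1, 0.3, -4.6]
width: 7.2
grasp_force: 58.7
clock: 20.7
tool_pos: [541.4, -41.4, 183.4]
ee_rot: [0.999, 0.005, -0.0, 0.04]
contact_force: [-0.3, 0.2, -4.2]
width: 7.2
grasp_force: 58.6
clock: 21.45
tool_pos: [506.2, -105.6, 183.3]
ee_rot: [0.999, 0.006, 0.0, 0.04]
contact_force: [-0.3, -0.0, -3.6]
width: 7.3
grasp_force: 58.7
side blue [ 338  115   66   56 1175] [369 147]
side yel [365 140  23  18 261] [374 148]
scene blue [ 223  104   73   60 1405] [258 137]
scene yel [272 122  13  12  84] [278 127]
scene yel [288 126   6  19  56] [290 134]
scene red0 [263 139  18  11 115] [271 143]
```

```bash
python3 -m pendant '[{"dx":0,"dy":-0.1,"dz":0.05,"wx":0.5,"wy":0,"wz":0,"hand":-1},{"dx":0,"dy":-0.13,"dz":0.07,"wx":0.65,"wy":0,"wz":0,"hand":-1},{"dx":0,"dy":-0.13,"dz":0.07,"wx":0.65,"wy":0,"wz":0,"hand":-1},{"dx":0,"dy":-0.13,"dz":0.07,"wx":0.65,"wy":0,"wz":0,"hand":-1},{"dx":0,"dy":-0.13,"dz":0.07,"wx":0.65,"wy":0,"wz":0,"hand":-1},{"dx":0,"dy":-0.13,"dz":0.07,"wx":0.65,"wy":0,"wz":0,"hand":-1},{"dx":0,"dy":-0.13,"dz":0.07,"wx":0.65,"wy":0,"wz":0,"hand":-1},{"dx":0,"dy":-0.13,"dz":0.07,"wx":0.65,"wy":0,"wz":0,"hand":-1},{"dx":0,"dy":-0.13,"dz":0.07,"wx":0.65,"wy":0,"wz":0,"hand":-1},{"dx":0,"dy":-0.13,"dz":0.07,"wx":0.65,"wy":0,"wz":0,"hand":-1},{"dx":0,"dy":-0.13,"dz":0.07,"wx":0.65,"wy":0,"wz":0,"hand":-1},{"dx":0,"dy":-0.13,"dz":0.07,"wx":0.65,"wy":0,"wz":0,"hand":-1}]' && python3 -m pendant '[{"dx":0,"dy":-0.16,"dz":0.1,"wx":0.5,"wy":0,"wz":0,"hand":-1},{"dx":0,"dy":-0.16,"dz":0.1,"wx":0.5,"wy":0,"wz":0,"hand":-1},{"dx":0,"dy":-0.16,"dz":0.1,"wx":0.5,"wy":0,"wz":0,"hand":-1},{"dx":0,"dy":-0.16,"dz":0.1,"wx":0.5,"wy":0,"wz":0,"hand":-1},{"dx":0,"dy":-0.16,"dz":0.1,"wx":0.5,"wy":0,"wz":0,"hand":-1},{"dx":0,"dy":-0.16,"dz":0.1,"wx":0.5,"wy":0,"wz":0,"hand":-1},{"dx":0,"dy":-0.16,"dz":0.1,"wx":0.5,"wy":0,"wz":0,"hand":-1},{"dx":0,"dy":-0.16,"dz":0.1,"wx":0.5,"wy":0,"wz":0,"hand":-1},{"dx":0,"dy":-0.16,"dz":0.1,"wx":0.5,"wy":0,"wz":0,"hand":-1},{"dx":0,"dy":-0.16,"dz":0.1,"wx":0.5,"wy":0,"wz":0,"hand":-1},{"dx":0,"dy":-0.16,"dz":0.1,"wx":0.5,"wy":0,"wz":0,"hand":-1},{"dx":0,"dy":-0.16,"dz":0.1,"wx":0.5,"wy":0,"wz":0,"hand":-1}]' && python3 -m pendant '[{"dx":0,"dy":0,"dz":0,"wx":0,"wy":0,"wz":0,"hand":-1},{"dx":0,"dy":0,"dz":0,"wx":0,"wy":0,"wz":0,"hand":-1},{"dx":0,"dy":0,"dz":0,"wx":0,"wy":0,"wz":0,"hand":-1},{"dx":0,"dy":0,"dz":0,"wx":0,"wy":0,"wz":0,"hand":-1}]'; python3 - <<'E'
from h import *
np.set_printoptions(precision=3,suppress=True)
f,K,E,o=snap('side9','side');print(o['joint_positions'],o['moment']);snap('scene9','scene')
E
```

```text
clock: 22.55
tool_pos: [506.7, -152.4, 207.9]
ee_rot: [0.965, 0.007, 0.002, -0.263]
contact_force: [-0.7, 0.1, -4.5]
width: 7.2
grasp_force: 58.9
clock: 23.55
tool_pos: [506.8, -210.6, 243.4]
ee_rot: [0.875, 0.006, 0.003, -0.483]
contact_force: [-0.3, -0.1, -2.7]
width: 7.0
grasp_force: 59.3
clock: 23.88
tool_pos: [506.6, -208.9, 244.2]
ee_rot: [0.875, 0.006, 0.003, -0.484]
contact_force: [-0.4, 0.5, -3.2]
width: 7.6
grasp_force: 59.3
[ 0.714  0.61  -0.017  1.562 -0.706  1.718 -0.682] [-1.392 -0.027 -0.014]
```

```bash
python3 -m pendant '[{"dx":0,"dy":-0.3,"dz":0.1,"wx":0.6,"wy":0,"wz":0,"hand":-1},{"dx":0,"dy":-0.3,"dz":0.1,"wx":0.6,"wy":0,"wz":0,"hand":-1},{"dx":0,"dy":-0.3,"dz":0.1,"wx":0.6,"wy":0,"wz":0,"hand":-1},{"dx":0,"dy":-0.3,"dz":0.1,"wx":0.6,"wy":0,"wz":0,"hand":-1},{"dx":0,"dy":0,"dz":0.4,"wx":0,"wy":0,"wz":0,"hand":-1},{"dx":0,"dy":0,"dz":-0.4,"wx":0,"wy":0,"wz":0,"hand":-1},{"dx":0,"dy":0,"dz":0.4,"wx":0,"wy":0,"wz":0,"hand":-1},{"dx":0,"dy":0,"dz":-0.4,"wx":0,"wy":0,"wz":0,"hand":-1},{"dx":0,"dy":0,"dz":0,"wx":0,"wy":0,"wz":0,"hand":-1},{"dx":0,"dy":0,"dz":0,"wx":0,"wy":0,"wz":0,"hand":-1},{"dx":0,"dy":0,"dz":0,"wx":0,"wy":0,"wz":0,"hand":-1},{"dx":0,"dy":0,"dz":0,"wx":0,"wy":0,"wz":0,"hand":-1}]'; python3 - <<'E'
from h import *
from rig import bot
np.set_printoptions(precision=2,suppress=True)
F=[]
for i in range(8):
    f,K,E,o=snap('sideA' if i%2 else 'sceneA','side' if i%2 else 'scene');F.append(np.r_[o['contact_force'],o['moment']])
print(np.mean(F,0),np.std(F,0)); print(o['tool_pos'],R_.from_quat(o['ee_rot']).as_matrix()[:,2])
for n,reg in (('sceneA',(slice(90,210),slice(165,285))),('sideA',(slice(95,195),slice(330,435)))):
    f,K,E=load(n)
    for nm,lo,hi in(("yel",(22,150,60),(32,255,255)),("red",(172,170,60),(180,255,255)),("red0",(0,190,60),(6,255,255)),("green",(50,150,60),(75,255,255)),("white",(0,0,150),(180,50,255)),("blue",(105,150,60),(125,255,255))):
        m=mask(f,lo,hi);z=np.zeros_like(m);z[reg]=m[reg]
        for s,c,mm in blobs(z,12):print(n,nm,s,c.astype(int),plane(K,E,c,25))
E
```

```text
clock: 24.98
tool_pos: [506.0, -245.3, 256.0]
ee_rot: [0.824, 0.005, 0.003, -0.566]
contact_force: [-0.2, -0.3, -3.2]
width: 7.6
grasp_force: 59.5
[-0.04 -0.09 -2.92 -1.59 -0.    0.  ] [0.56 0.42 0.23 0.03 0.03 0.03]
[ 506.02 -245.73  255.91] [ 0.    0.93 -0.36]
sceneA yel [215  90  26  16 125] [226  97] [ 310.72 -417.57   25.  ]
sceneA yel [234 145  14  14 116] [240 150] [ 477.39 -283.4    25.  ]
sceneA red0 [221 156  17  11  89] [228 161] [ 520.32 -296.37   25.  ]
sceneA green [194 160  16   7  77] [201 162] [ 551.59 -361.19   25.  ]
sceneA white [211 135   7   8  35] [214 138] [ 464.9  -371.14   25.  ]
sceneA white [169 185   4   6  15] [170 187] [ 653.38 -395.33   25.  ]
sceneA white [166 196   7   9  24] [168 200] [ 688.29 -376.95   25.  ]
sceneA blue [ 217   90   43   67 1074] [235 119] [ 380.48 -351.66   25.  ]
sideA red0 [370 148  12   6  47] [375 150] [ 522.49 -303.26   25.  ]
sideA green [369 138   6   4  15] [371 139] [ 547.98 -345.14   25.  ]
sideA white [ 330   95  105  100 1853] [356 156] [ 562.08 -262.42   25.  ]
sideA white [402  95   7   4  13] [405  95] [ 513.93 -584.89   25.  ]
sideA white [413  95  22  12 134] [423  98] [ 459.19 -590.39   25.  ]
sideA white [424 103  11  11  76] [430 108] [ 429.   -548.66   25.  ]
sideA white [427 115   8  51 352] [430 139] [ 393.38 -403.     25.  ]
sideA white [402 138   4   7  17] [403 141] [ 462.8  -370.16   25.  ]
sideA blue [ 355   95   51   50 1357] [381 113] [ 556.93 -469.21   25.  ]
```

```bash
python3 -m pendant '[{"dx":0,"dy":0,"dz":0.3,"wx":-0.3,"wy":0,"wz":0,"hand":-1},{"dx":0,"dy":0.1,"dz":0.2,"wx":-0.6,"wy":0,"wz":0,"hand":-1},{"dx":0,"dy":0.2,"dz":0,"wx":-0.8,"wy":0,"wz":0,"hand":-1},{"dx":0,"dy":0.3,"dz":0,"wx":-0.8,"wy":0,"wz":0,"hand":-1},{"dx":0,"dy":0.3,"dz":0,"wx":-0.8,"wy":0,"wz":0,"hand":-1},{"dx":0,"dy":0.3,"dz":0,"wx":-0.8,"wy":0,"wz":0,"hand":-1},{"dx":0,"dy":0.3,"dz":0,"wx":-0.8,"wy":0,"wz":0,"hand":-1},{"dx":0,"dy":0.3,"dz":0,"wx":-0.8,"wy":0,"wz":0,"hand":-1},{"dx":0,"dy":0.3,"dz":0,"wx":-0.8,"wy":0,"wz":0,"hand":-1},{"dx":0,"dy":0.3,"dz":0,"wx":-0.8,"wy":0,"wz":0,"hand":-1},{"dx":0,"dy":0.3,"dz":0,"wx":-0.8,"wy":0,"wz":0,"hand":-1},{"dx":0,"dy":0.3,"dz":0,"wx":-0.8,"wy":0,"wz":0,"hand":-1}]' && python3 -m pendant '[{"dx":0.1,"dy":0.3,"dz":0,"wx":-0.8,"wy":0,"wz":0,"hand":-1},{"dx":0.2,"dy":0.4,"dz":0,"wx":-0.8,"wy":0,"wz":0,"hand":-1},{"dx":0.2,"dy":0.5,"dz":0,"wx":-0.8,"wy":0,"wz":0,"hand":-1},{"dx":0.2,"dy":0.5,"dz":0,"wx":-0.8,"wy":0,"wz":0,"hand":-1},{"dx":0.2,"dy":0.5,"dz":0,"wx":-0.8,"wy":0,"wz":0,"hand":-1},{"dx":0.2,"dy":0.5,"dz":0,"wx":-0.8,"wy":0,"wz":0,"hand":-1},{"dx":0.2,"dy":0.5,"dz":0,"wx":-0.8,"wy":0,"wz":0,"hand":-1},{"dx":0.2,"dy":0.5,"dz":0,"wx":-0.6,"wy":0,"wz":0,"hand":-1},{"dx":0.2,"dy":0.3,"dz":0,"wx":0,"wy":0,"wz":0,"hand":-1},{"dx":0,"dy":0,"dz":0,"wx":0,"wy":0,"wz":0,"hand":-1},{"dx":0,"dy":0,"dz":0,"wx":0,"wy":0,"wz":0,"hand":-1},{"dx":0,"dy":0,"dz":0,"wx":0,"wy":0,"wz":0,"hand":-1}]'; python3 - <<'E'
from h import *
from rig import bot
np.set_printoptions(precision=3,suppress=True)
F=[]
for i in range(6):
    f,K,E,o=snap('sideB' if i%2 else 'sceneB','side' if i%2 else 'scene');F.append(np.r_[o['contact_force'],o['moment']])
print(np.mean(F,0)); print(o['tool_pos'],R_.from_quat(o['ee_rot']).as_matrix())
for n,reg in (('sceneB',(slice(60,240),slice(165,390))),('sideB',(slice(60,240),slice(220,435)))):
    f,K,E=load(n)
    for nm,lo,hi in(("yel",(22,150,60),(32,255,255)),("red0",(0,190,60),(6,255,255)),("green",(50,150,60),(75,255,255)),("blue",(105,150,60),(125,255,255))):
        m=mask(f,lo,hi);z=np.zeros_like(m);z[reg]=m[reg]
        for s,c,mm in blobs(z,12):print(n,nm,s,c.astype(int),plane(K,E,c,22).round(),plane(K,E,c,235).round())
E
```

```text
clock: 26.38
tool_pos: [505.7, -154.6, 272.5]
ee_rot: [0.97, 0.006, 0.002, -0.242]
contact_force: [0.5, -0.4, -3.0]
width: 7.4
grasp_force: 59.2
clock: 27.38
tool_pos: [556.3, -38.2, 270.8]
ee_rot: [1.0, 0.004, -0.001, 0.002]
contact_force: [0.6, -0.3, -2.6]
width: 7.4
grasp_force: 59.3
[-0.082 -0.098 -2.766  0.183 -0.009  0.014]
[556.649 -37.383 270.746] [[ 1.     0.008 -0.001]
 [ 0.008 -1.    -0.004]
 [-0.001  0.004 -1.   ]]
sceneB yel [304 121   7  23  85] [306 132] [ 345. -143.   22.] [520. -60. 235.]
sceneB yel [232 146  16  13 110] [240 151] [ 477. -285.   22.] [ 623. -171.  235.]
sceneB red0 [221 156  17  11  99] [228 160] [ 518. -298.   22.] [ 655. -182.  235.]
sceneB green [194 160  16   7  76] [201 162] [ 550. -363.   22.] [ 680. -232.  235.]
sceneB green [ 281  195   91   45 2818] [325 221] [599.  14.  22.] [718.  62. 235.]
sceneB blue [ 233  101   83   64 2576] [274 136] [ 392. -220.   22.] [ 556. -121.  235.]
sideB yel [332 119   9  20 147] [336 129] [ 657. -358.   22.] [ 563. -100.  235.]
sideB yel [318 125   4  10  38] [319 129] [ 702. -338.   22.] [596. -85. 235.]
sideB red0 [370 148  12   6  46] [375 150] [ 523. -307.   22.] [462. -62. 235.]
sideB green [368 131   8  11  66] [371 135] [ 553. -365.   22.] [ 485. -105.  235.]
sideB green [ 258  196   86   44 2649] [301 221] [611.   3.  22.] [528. 171. 235.]
sideB blue [ 304  100   74   56 1832] [342 130] [ 639. -359.   22.] [ 549. -101.  235.]
```

All four cars now lie still on the lot box floor: yellow (477,-285), red (520,-298), green (551,-362), white (464,-370). Returning the empty tray to the mat.

```bash
python3 -m pendant '[{"dx":0.1,"dy":0.3,"dz":0,"wx":0,"wy":0,"wz":0,"hand":-1},{"dx":0.25,"dy":0.6,"dz":0,"wx":0,"wy":0,"wz":0,"hand":-1},{"dx":0.25,"dy":0.6,"dz":0,"wx":0,"wy":0,"wz":0,"hand":-1},{"dx":0.25,"dy":0.6,"dz":0,"wx":0,"wy":0,"wz":0,"hand":-1},{"dx":0.25,"dy":0.6,"dz":0,"wx":0,"wy":0,"wz":0,"hand":-1},{"dx":0.25,"dy":0.6,"dz":0,"wx":0,"wy":0,"wz":0,"hand":-1},{"dx":0.25,"dy":0.6,"dz":0,"wx":0,"wy":0,"wz":0,"hand":-1},{"dx":0.2,"dy":0.4,"dz":0,"wx":0,"wy":0,"wz":0,"hand":-1},{"dx":0.07,"dy":0.2,"dz":-0.2,"wx":0,"wy":0,"wz":0,"hand":-1},{"dx":0,"dy":0,"dz":-0.4,"wx":0,"wy":0,"wz":0,"hand":-1},{"dx":0,"dy":0,"dz":-0.6,"wx":0,"wy":0,"wz":0,"hand":-1},{"dx":0,"dy":0,"dz":-0.6,"wx":0,"wy":0,"wz":0,"hand":-1}]' && python3 -m pendant '[{"dx":0,"dy":0,"dz":-0.6,"wx":0,"wy":0,"wz":0,"hand":-1},{"dx":0,"dy":0,"dz":-0.6,"wx":0,"wy":0,"wz":0,"hand":-1},{"dx":0,"dy":0,"dz":-0.6,"wx":0,"wy":0,"wz":0,"hand":-1},{"dx":0,"dy":0,"dz":-0.6,"wx":0,"wy":0,"wz":0,"hand":-1},{"dx":0,"dy":0,"dz":-0.6,"wx":0,"wy":0,"wz":0,"hand":-1},{"dx":0,"dy":0,"dz":-0.6,"wx":0,"wy":0,"wz":0,"hand":-1},{"dx":0,"dy":0,"dz":-0.6,"wx":0,"wy":0,"wz":0,"hand":-1},{"dx":0,"dy":0,"dz":-0.5,"wx":0,"wy":0,"wz":0,"hand":-1},{"dx":0,"dy":0,"dz":-0.3,"wx":0,"wy":0,"wz":0,"hand":-1},{"dx":0,"dy":0,"dz":0,"wx":0,"wy":0,"wz":0,"hand":-1},{"dx":0,"dy":0,"dz":0,"wx":0,"wy":0,"wz":0,"hand":-1},{"dx":0,"dy":0,"dz":0,"wx":0,"wy":0,"wz":0,"hand":-1}]'
```

```text
clock: 28.68
tool_pos: [612.9, 97.5, 215.6]
ee_rot: [1.0, 0.005, -0.0, 0.003]
contact_force: [0.1, 0.2, -3.2]
width: 7.6
grasp_force: 59.2
clock: 29.68
tool_pos: [613.9, 98.9, 67.7]
ee_rot: [1.0, 0.005, 0.001, 0.002]
contact_force: [-0.0, 0.2, -2.9]
width: 7.3
grasp_force: 59.3
```

```bash
python3 -m pendant '[{"dx":0,"dy":0,"dz":-0.2,"wx":0,"wy":0,"wz":0,"hand":-1},{"dx":0,"dy":0,"dz":-0.2,"wx":0,"wy":0,"wz":0,"hand":-1},{"dx":0,"dy":0,"dz":-0.2,"wx":0,"wy":0,"wz":0,"hand":-1},{"dx":0,"dy":0,"dz":-0.1,"wx":0,"wy":0,"wz":0,"hand":-1},{"dx":0,"dy":0,"dz":-0.06,"wx":0,"wy":0,"wz":0,"hand":-1},{"dx":0,"dy":0,"dz":-0.04,"wx":0,"wy":0,"wz":0,"hand":-1},{"dx":0,"dy":0,"dz":0,"wx":0,"wy":0,"wz":0,"hand":-1},{"dx":0,"dy":0,"dz":0,"wx":0,"wy":0,"wz":0,"hand":-1}]' && python3 -m pendant '[{"dx":0,"dy":0,"dz":-0.04,"wx":0,"wy":0,"wz":0,"hand":-1},{"dx":0,"dy":0,"dz":0,"wx":0,"wy":0,"wz":0,"hand":-1},{"dx":0,"dy":0,"dz":0,"wx":0,"wy":0,"wz":0,"hand":-1}]'
```

```text
clock: 30.35
tool_pos: [613.2, 99.4, 42.9]
ee_rot: [1.0, 0.005, 0.0, 0.002]
contact_force: [0.4, 1.0, -2.7]
width: 7.3
grasp_force: 59.2
clock: 30.6
tool_pos: [613.2, 99.3, 41.8]
ee_rot: [1.0, 0.005, 0.0, 0.002]
contact_force: [-0.5, 0.4, -2.6]
width: 7.2
grasp_force: 59.3
```

```bash
python3 -m pendant '[{"dx":0,"dy":0,"dz":-0.04,"wx":0,"wy":0,"wz":0,"hand":-1},{"dx":0,"dy":0,"dz":0,"wx":0,"wy":0,"wz":0,"hand":-1},{"dx":0,"dy":0,"dz":0,"wx":0,"wy":0,"wz":0,"hand":-1}]' && python3 -m pendant '[{"dx":0,"dy":0,"dz":0,"wx":0,"wy":0,"wz":0,"hand":-0.7},{"dx":0,"dy":0,"dz":0,"wx":0,"wy":0,"wz":0,"hand":-0.4},{"dx":0,"dy":0,"dz":0,"wx":0,"wy":0,"wz":0,"hand":0},{"dx":0,"dy":0,"dz":0,"wx":0,"wy":0,"wz":0,"hand":0.2},{"dx":0,"dy":0,"dz":0,"wx":0,"wy":0,"wz":0,"hand":0.2},{"dx":0,"dy":0,"dz":0,"wx":0,"wy":0,"wz":0,"hand":0.2}]' && python3 -m pendant '[{"dx":0,"dy":0,"dz":0.3,"wx":0,"wy":0,"wz":0,"hand":0.2},{"dx":0,"dy":0,"dz":0.6,"wx":0,"wy":0,"wz":0,"hand":0.2},{"dx":0,"dy":0,"dz":0.8,"wx":0,"wy":0,"wz":0,"hand":0.2},{"dx":0,"dy":0,"dz":0.8,"wx":0,"wy":0,"wz":0,"hand":0.2},{"dx":0,"dy":0,"dz":0.8,"wx":0,"wy":0,"wz":0,"hand":0.2},{"dx":0,"dy":0,"dz":0.8,"wx":0,"wy":0,"wz":0,"hand":0.2},{"dx":0,"dy":0,"dz":0.8,"wx":0,"wy":0,"wz":0,"hand":0.2},{"dx":-0.5,"dy":0.5,"dz":0.5,"wx":0,"wy":0,"wz":0,"hand":0.2},{"dx":-0.8,"dy":0.8,"dz":0,"wx":0,"wy":0,"wz":0,"hand":0.2},{"dx":-0.8,"dy":0.8,"dz":0,"wx":0,"wy":0,"wz":0,"hand":0.2},{"dx":-0.3,"dy":0.4,"dz":0,"wx":0,"wy":0,"wz":0,"hand":0.2},{"dx":0,"dy":0,"dz":0,"wx":0,"wy":0,"wz":0,"hand":0.2}]'; python3 - <<'E'
from h import *
np.set_printoptions(precision=0,suppress=True)
for n,reg in (('scene',(slice(60,260),slice(165,390))),('side',(slice(60,290),slice(220,435)))):
    f,K,E,o=snap(n+'C',n)
    for nm,lo,hi in(("yel",(22,150,60),(32,255,255)),("red0",(0,190,60),(6,255,255)),("white",(0,0,140),(180,40,255)),("green",(50,150,60),(75,255,255)),("blue",(105,150,60),(125,255,255))):
        m=mask(f,lo,hi);z=np.zeros_like(m);z[reg]=m[reg]
        for s,c,mm in blobs(z,12):
            if nm!="white" or s[4]<150:print(n,nm,s,c.astype(int),plane(K,E,c,22),plane(K,E,c,58))
    b=max(blobs(mask(f,(105,150,60),(125,255,255))),key=lambda b:b[0][4])[2].astype(np.uint8)
    h=cv2.approxPolyDP(cv2.convexHull(cv2.findContours(b,0,2)[0][0]),3,True)[:,0];print(*[(p,plane(K,E,p,3)[:2],plane(K,E,p,37)[:2]) for p in h],sep='\n')
E
```

```text
clock: 30.85
tool_pos: [613.6, 99.4, 41.0]
ee_rot: [1.0, 0.005, 0.0, 0.002]
contact_force: [-1.2, -0.0, 0.9]
width: 7.3
grasp_force: 59.5
clock: 31.35
tool_pos: [613.2, 99.3, 40.6]
ee_rot: [1.0, 0.005, 0.0, 0.002]
contact_force: [0.5, 0.2, 0.6]
width: 50.9
grasp_force: 0.0
clock: 32.35
tool_pos: [537.7, 179.9, 203.6]
ee_rot: [1.0, 0.01, -0.0, 0.001]
contact_force: [0.5, 0.9, -0.5]
width: 51.1
grasp_force: 0.0
scene yel [232 145  16  14 125] [240 150] [ 476. -286.   22.] [ 500. -267.   58.]
scene yel [354 218   9  24  89] [357 229] [590.  94.  22.] [610. 100.  58.]
scene red0 [221 156  17  11  95] [228 160] [ 518. -299.   22.] [ 541. -279.   58.]
scene white [211 135  14  11  74] [217 140] [ 465. -364.   22.] [ 490. -342.   58.]
scene white [356 161  21   9 144] [366 165] [395.  49.  22.] [423.  56.  58.]
scene green [195 159  15   8  72] [202 162] [ 549. -363.   22.] [ 571. -341.   58.]
scene green [277 195  67  65 864] [300 238] [663. -24.  22.] [681. -14.  58.]
scene green [337 205  35  55 289] [359 232] [595. 102.  22.] [615. 107.  58.]
scene blue [ 289  198   72   62 2462] [326 2
[... 1183 characters left out ...]
  22.] [580.  78.  58.]
side blue [285 214   8   3  13] [288 215] [646.  -3.  22.] [631.  25.  58.]
side blue [286 223   3   5  13] [287 225] [637.  27.  22.] [622.  54.  58.]
(array([330, 207], dtype=int32), array([570., -81.]), array([559., -52.]))
(array([329, 217], dtype=int32), array([560., -49.]), array([549., -21.]))
(array([305, 264], dtype=int32), array([559., 103.]), array([548., 125.]))
(array([262, 249], dtype=int32), array([669., 100.]), array([654., 123.]))
(array([261, 242], dtype=int32), array([680.,  82.]), array([665., 106.]))
(array([270, 228], dtype=int32), array([680.,  36.]), array([664.,  61.]))
(array([306, 208], dtype=int32), array([625., -56.]), array([611., -28.]))
```

The tray stands empty and flat on the mat (x 559–669, y about -56 to 103). All four cars are in the lot box, and the hand is clear.

```bash
python3 -m pendant '[{"dx":0,"dy":0,"dz":0,"wx":0,"wy":0,"wz":0,"hand":0.2},{"dx":0,"dy":0,"dz":0,"wx":0,"wy":0,"wz":0,"hand":0.2}]' && python3 -c "
from rig import bot;print(bot.job_done())"
```

```text
clock: 32.62
tool_pos: [542.2, 172.4, 202.6]
ee_rot: [1.0, 0.004, 0.0, 0.002]
contact_force: [-0.2, -0.6, -0.2]
width: 51.1
grasp_force: 0.0
the job is handed in; nothing more can be done
None
```

The job is handed in at 32.6 s: by the last camera measurements all four cars are in the lot box and the empty tray stands upright on the mat; no verdict was returned.

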